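# Screw the pouring spout onto the glaze dispenser, mouth to the front

### The arm

A 6-joint arm with a two-finger parallel gripper is mounted at the origin on the work surface. World frame = base frame: x ahead of the robot, y to its left, z up, the work surface at z = 0. Lengths are in m, angles in rad, forces in N, time in s.
With the tool pointing down it reaches from about 0.25 to 0.725 m from the base axis. Payload 9.7 kg.
Tool frame: the origin (TCP) lies at the centre of the arm's flange, where the gripper is bolted on; the fingertips stand 173 mm ahead of it and the grasp point (between the pads) lies 155 mm ahead of it (nose_length is the distance from the TCP to the fingertips, in m); z points along the fingers, y is the line along which they close (so a half turn about z gives the same grasp; the last joint's range is limited). The gripper opens to 85 mm and grips with 20 to 120 N. Pads are 22 mm wide; open, the fingers measure 114 mm over their backs; the gripper's body (76 mm by 85 mm) begins 54 mm behind the grasp point. The pads swing forward as they close: fully open they stand 13 mm farther back than shut.
Start: joints at [1.142, 0.087, 0.176, 1.66, 0, 1.571], TCP at [0.229, 0.5, 0.405] pointing down, gripper open.
Joint ranges: [-3.13, 3.13], [-0.85, 1.81], [-1.15, 1.24], [-2.2, 2.28], [-1.44, 1.52], [-3.14, 3.14]. Speed limits (rad/s): [2.22, 2.22, 2.57, 3.14, 3.14, 3.14].

### API

Orientations are given as a unit quaternion [x, y, z, w].
In Python, from workcell import get_obs, read_camera, close_job, cut_out, nose_length gives the robot as it stands.
- The arm moves only by the tool move_arm, never from a script. Its argument "deltas" is a list of rows, each a list of 4 numbers: the shift along the world's x, y, z in units of 30 mm (1.0 is 30 mm), then the turn about the world's z in units of 10 degrees (1.0 is 10 degrees). A call has 1 to 8 rows; each row is the pose to reach, as a shift and turn from the pose commanded when the call began; what a row does not reach only later rows make up. A row lasts 1/8 s, in which the tool goes at most 62.5 mm and 10.7 degrees, less where a joint would pass 70% of its speed; a pose out of reach is approached as far as the arm can. A call with a gripper value outside its range is refused whole. "grip" is the closure in counts, from 0 (fully open) to 255 (shut), set as the call begins (left out, the last holds). The fingers move at their own pace and stop on an object; the grip force is fixed at half the most. Time passes only in rows, so rows that repeat a pose let the fingers close. It gives the time, the measured TCP pose, the force, the opening and the grip force at its end, in the units of the state.
- get_obs(): the state, without advancing time (a new reading comes with each control period).
- read_camera(name): name is "side" or "top" or "wrist"; returns a dict with "frame" (480x640x3 uint8, blue, green, red), "fx", "fy", "cx", "cy" (pixels), "dist" ([k1, k2, p1, p2, k3] as OpenCV has them; the pictures are not rectified), "R" (3x3) and "t" (3): a world point X has camera coordinates R X + t. Camera axes: x right, y down, z forward; pixel columns grow to the right and rows downward; lengths in m; the calibration is good to about 2 mm. A picture is of the moment at which its call begins. There is no depth.
- close_job(): hands the job in; it is judged then, once.
Trained networks look in the newest picture that a camera, given by its name, has taken for a name from the list of things; names that differ only in an ending like _2 or _b are one class to them, and where a whole thing is asked for, a point or a joint stands for the part that bears it (a point fixed in the world has none). Each returns a list of dicts, best first, with "score" (0 to 1); they miss things now and then, are a little off and sometimes report something else, mostly with a low value. They report only what shows in the picture. A call takes as long as a camera call. They do not tell look-alikes from the thing itself.
- cut_out(camera, query): "pixels" (480x640 bool, what is visible of it) and "bbox" ([left, top, right, bottom] in pixels, round what is visible of it).
The state is a dict: "t": time; "joint_pos": joint angles; "joint_vel": joint speeds; "joint_torque": joint torques, N m; "tool_pos": TCP position; "orientation": TCP orientation; "wrist_force": force on the tool from outside, world axes, zero at the start; "wrist_torque": the same for the moment, N m; "grip_width": opening from 0.0 (shut) to 1.0 (fully open); "finger_force": force on a finger pad.
Only numpy, scipy, OpenCV 4.12 (cv2) and the standard library are available. Lean on these libraries where they do the work, as an engineer would, in place of code of your own. Each camera call takes 0.05 s, during which the arm holds its last target. There are 200 camera calls.

### The job

Put the washed pouring spout from the blue mat back on the glaze dispenser: set it over the threaded neck with its mouth a quarter turn counter-clockwise of the front, feel it drop onto its seal, and screw it on clockwise until the seal is gripped and the mouth points straight out to the front over the drip tray. There is no stop, so halt at straight ahead without running on past it; work gently, forcing neither thread nor seal, and then let go. Keep the spout upright, do not knock the dispenser, and leave everything else where it is.

Things in the scene. Friction and masses are not known exactly. Their poses are not given: they have to be found in the camera images.
- dispenser: stainless countertop glaze dispenser, fixed. Origin on the table below the axis of its upright threaded neck; z up; its front (controls, drip tray) faces its own -x. Housing 260 x 200, x from -65 to +195, flat deck at z = 140; round reservoir lid with black ball knob behind the neck, top at z = 187. Drip tray in front, 156 wide, 20 high, x from -218 to -68.
- neck_top (a point): nominal centre of the top of the neck, 173 above the table, axes as the dispenser's. The neck is a steel tube of 30 outer diameter, tapered 1.5 at the top, standing 33 above the deck, with three thread ribs out to 41 diameter. It is shimmed: its true height differs by up to 4 either way, and the angle where its thread begins by up to 13 degrees.
- neck_foot (a point): nominal centre of the top of the orange rubber seal ring (57 diameter) round the neck's foot, 22 below the neck's top; shares the height error. The spout's skirt comes to rest on it. Keep downward pressure under about 10 N.
- spout: loose polished-steel pouring spout, about 0.28 kg, standing on its open skirt on the blue mat. Origin at the centre of the skirt's underside; skirt 52 outer, 43 inner diameter, 30 deep, shoulder at z = 38. The arm leaves along its own -x, 17 thick, at z = 44 to 69.
- spout_flats (a point): on the spout's axis, 58 above its underside: the block with two flats to grip, faces 38 apart across the spout's y, 40 long in x, from z = 38 (just above the wider shoulder) to 74, top at 77. Axes as the spout's.
- spout_mouth (a point): centre of the underside of the black mouth at the arm's end, at (-110, 0, 18) in the spout's frame, axes as the spout's. Finished, it lies straight ahead of the neck: at y = 0 and x = -110 in the dispenser's frame.
- spout_lugs (a point): level of three lugs inside the skirt, 120 degrees apart, 8 above its underside, reaching in to 33 diameter. Right-hand thread, 15 down per turn. Start with the mouth a quarter turn counter-clockwise (from above) of straight ahead: lugs rest on the rib tails; clockwise by up to 45 degrees, pressed lightly, it drops about 5 onto the seal. Other starts engage a third of a turn out.
- seal_ring (a joint): how far the seal is squeezed, m: 0 free, 0.005 at most; about 3 N plus 3 N/mm. The lugs catch 30 to 60 degrees before straight ahead; there the thread has drawn the skirt 1.2 to 2.6 mm in. No stop: the ribs end 25 to 55 degrees beyond. The spout stays by friction when let go.
- glaze_tub: open clear square tub of biscuits, 84 x 84 x 50, on the drip tray, where the spout's mouth will be above it. Origin under its centre.
- tub_a: clear square tub of biscuits, 92 x 92 x 52, on the white board. Origin under its centre.
- jar_a: clear jar of biscuits with pink lid, 76 diameter, 108 high, on the white board. Origin under its centre.
- jar_b: another such jar on the white board.
- funnel: small aluminium funnel, mouth down, 68 diameter, 60 high, on the blue drying mat beside the spout. Origin under its centre.
- lid_pile: pile of pink jar lids, 72 diameter, 46 high, on the white board. Origin under its centre.
Things that resemble listed ones, but are neither listed nor needed, are in the scene too. Leave any red look-alike of the spout alone.

How it is judged:
On the way:
1. the spout is upright over the neck, skirt round it, with its mouth still at least a third of a right angle counter-clockwise of straight ahead (horizontal distance between spout and dispenser below 0.004 m and z of spout in the frame of dispenser below 0.163 m and angle between spout's own z axis and vertical below 0.1 rad and y of spout_mouth in the frame of dispenser below -0.06 m), for 0.2 s.
At the end, for the whole second after the job is handed in: the spout stands upright on the neck (axis within 4 mm), screwed down so that the seal is squeezed by more than 0.7 mm, its mouth within 11.5 mm (6 degrees) of straight ahead over the drip tray, let go and at rest (horizontal distance between spout and dispenser below 0.004 m and angle between spout's own z axis and vertical below 0.05 rad and y of spout_mouth in the frame of dispenser between -0.0115 and 0.0115 m and x of spout_mouth in the frame of dispenser below -0.09 m and value of joint seal_ring above 0.0007 m and z of spout in the frame of dispenser below 0.156 m and linear speed of spout below 0.01 m/s and contact force between the fingers and spout below 0.1 N); the robot touches nothing.
It fails at once if the seal is squashed (squeezed by more than 3.8 mm) (value of joint seal_ring above 0.0038 m).
It fails at once if the tightened spout is run more than about 10 degrees past straight ahead (y of spout_mouth in the frame of dispenser above 0.019 m and x of spout_mouth in the frame of dispenser below 0 m and value of joint seal_ring above 0.0008 m).
It fails at once if the spout is tipped over (angle between spout's own z axis and vertical above 0.6 rad).
It fails at once if the spout is forced against the neck or seal, or the robot against the dispenser, with more than 32 N (contact force between any of spout, the fingers, the arm and dispenser above 32 N).
It fails at once if something else is moved by more than 20 mm (distance of any of glaze_tub, tub_a, jar_a, jar_b, funnel, lid_pile from where it was at the start of the episode above 0.02 m).
It also fails if it takes over 58 s, if anything falls off the work surface, if the arm or the gripper's body presses on something with over 40 N, if the wrist force passes 120 N, or if a joint passes its speed limit or range.

## Working session

There is one attempt and no reset: what is moved stays moved. The work goes in short steps, Python scripts to look and compute and a tool call to move; the robot and the scene stay as the last step left them, time stands still between calls to the robot, and variables do not carry over. Pictures are saved under pics/ and viewed, at most 12 in all, crops included, and the job is handed in when it is done.

Besides the shell and the picture viewer there is one more tool, called after "Request:" by a JSON object that holds its "method" and its "body", one argument or row to a line. move_arm: Moves the arm, as the interface text tells. Its arguments: {"type":"object","properties":{"deltas":{"type":"array"},"grip":{"type":"number"}},"required":["deltas"]}

```bash
mkdir -p pics
cat > h.py <<'E'
import numpy as np, cv2
from workcell import *
def grab(n):
    return read_camera(n)
def ray(c,uv):
    K=np.array([[c['fx'],0,c['cx']],[0,c['fy'],c['cy']],[0,0,1]])
    p=cv2.undistortPoints(np.array(uv,float).reshape(-1,1,2),K,np.array(c['dist'],float)).reshape(-1,2)
    R=np.array(c['R']);t=np.array(c['t'])
    return -R.T@t,(np.c_[p,np.ones(len(p))]@R)
def atz(c,uv,z):
    o,d=ray(c,uv); return o+d*((z-o[2])/d[:,2])[:,None]
def proj(c,X):
    K=np.array([[c['fx'],0,c['cx']],[0,c['fy'],c['cy']],[0,0,1]])
    return cv2.projectPoints(np.array(X,float).reshape(-1,1,3),cv2.Rodrigues(np.array(c['R']))[0],np.array(c['t'],float),K,np.array(c['dist'],float))[0].reshape(-1,2)
def tri(c1,p1,c2,p2):
    o1,d1=ray(c1,[p1]);o2,d2=ray(c2,[p2]);A=np.c_[d1[0],-d2[0]]
    s=np.linalg.lstsq(A,o2-o1,rcond=None)[0];a=o1+s[0]*d1[0];b=o2+s[1]*d2[0]
    return (a+b)/2,np.linalg.norm(a-b)
E
python3 - <<'E'
from h import *
import pickle
cs={}
for n in ['side','top','wrist']:
    c=grab(n);cs[n]=c;cv2.imwrite(f'pics/{n}0.png',c['frame'])
    print(n,np.round(-np.array(c['R']).T@c['t'],3),np.round(np.array(c['R'])[2],2))
    for q in ['dispenser','spout','glaze_tub','funnel']:
        for r in cut_out(n,q)[:3]: print(q,round(r['score'],2),r['bbox'],r['pixels'].sum())
pickle.dump(cs,open('cs.pkl','wb'))
o=get_obs();print(o['t'],o['tool_pos'],o['orientation'],nose_length if not callable(nose_length) else nose_length())
E
```

```text
side [-0.304  1.065  1.198] [ 0.47 -0.61 -0.64]
dispenser 0.76 [304.0, 211.8, 394.0, 297.7] 2972
dispenser 0.62 [213.4, 324.9, 237.9, 349.2] 449
spout 0.76 [206.8, 401.9, 243.0, 470.9] 986
spout 0.46 [316.4, 330.4, 318.7, 340.4] 34
glaze_tub 0.72 [331.0, 244.1, 374.8, 280.2] 1037
funnel 0.73 [215.0, 325.0, 236.8, 347.0] 453
funnel 0.17 [333.2, 247.1, 376.7, 280.5] 1009
top [0.256 0.05  1.651] [ 0.14 -0.01 -0.99]
dispenser 0.66 [303.3, 141.5, 389.0, 301.6] 9791
dispenser 0.61 [185.6, 218.9, 208.8, 244.7] 432
spout 0.65 [87.1, 293.4, 140.2, 323.0] 546
spout 0.59 [209.3, 255.7, 248.3, 301.1] 558
glaze_tub 0.91 [332.1, 250.1, 364.1, 281.8] 994
glaze_tub 0.71 [464.3, 230.4, 506.5, 271.8] 1222
funnel 0.74 [182.0, 218.0, 207.7, 242.5] 457
funnel 0.28 [305.1, 141.6, 382.8, 300.9] 9499
wrist [0.158 0.532 0.374] [ 0.27 -0.12 -0.95]
spout 0.87 [403.9, 171.7, 549.9, 314.6] 6504
spout 0.72 [213.8, 402.6, 267.1, 453.7] 1687
0.75 [0.22866398 0.5001854  0.40469878] [ 2.12760929e-01  9.77104287e-01 -1.48277822e-05 -1.20146218e-05] 0.1734
```

Run:
```python
import cv2
a=cv2.imread('pics/side0.png');b=cv2.imread('pics/top0.png');w=cv2.imread('pics/wrist0.png')
cv2.imwrite('pics/m1.png',cv2.resize(b[110:350,60:380],(800,600),interpolation=cv2.INTER_CUBIC))
cv2.imwrite('pics/m2.png',cv2.resize(a[200:480,180:553],(800,600),interpolation=cv2.INTER_CUBIC))
```

```text
(no output)
```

View pics/m1.png

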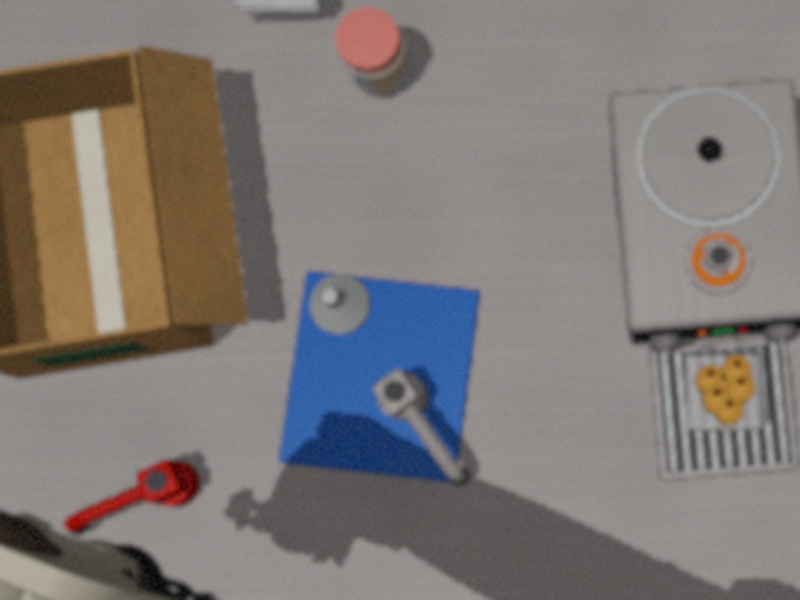

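View pics/m2.png

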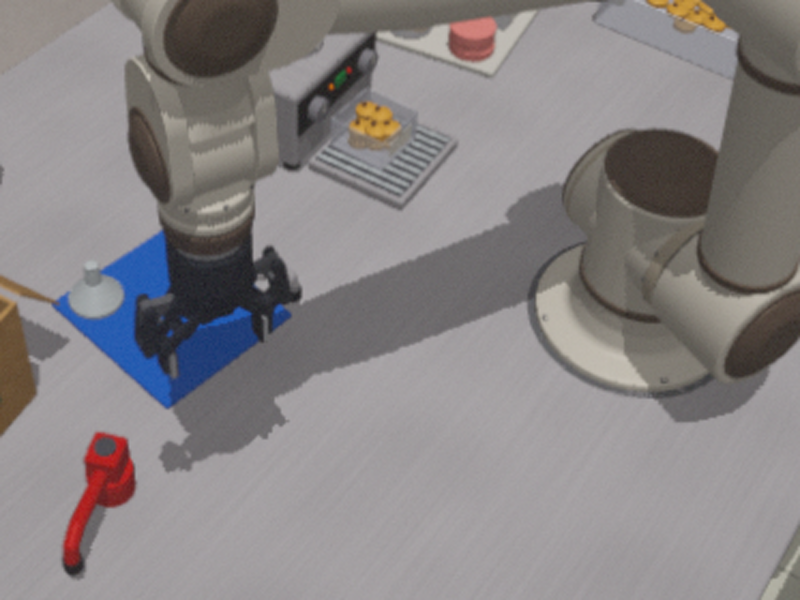

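View pics/wrist0.png

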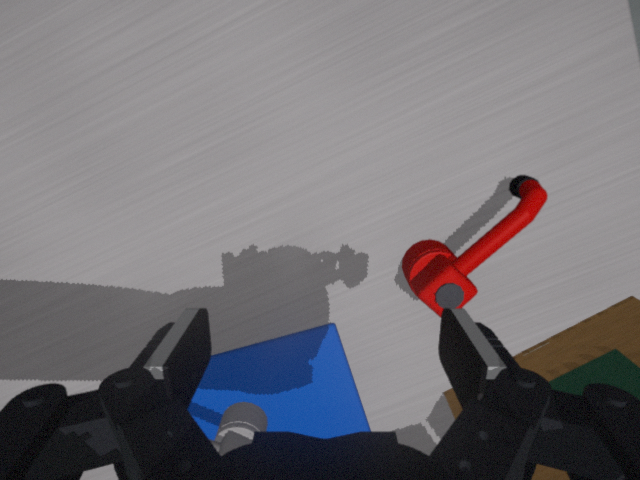

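Top view: the steel spout's block is at full-frame (218,266), mouth (244,298). The funnel is at (195,231), neck with orange ring (348,213), and the red look-alike at left. The side view of the spout is blocked by the gripper, and the wrist view shows only its end.

Run:
```python
from h import *
import pickle
c=pickle.load(open('cs.pkl','rb'));t=c['top']
def P(u,v): return [60+u*.4,110+v*.4]
b=atz(t,[P(396,390)],.077)[0];m=atz(t,[P(458,470)],.04)[0]
print('block',b,'mouth',m,'len',np.hypot(*(m-b)[:2]),'spout x-axis deg',np.degrees(np.arctan2(*(b-m)[1::-1])))
n=atz(t,[P(719,257)],.173)[0];print('neck',n)
k=atz(t,[P(710,150)],.187)[0];print('knob',k)
print('deck corners',atz(t,[P(611,93),P(634,328),P(793,80)],.14))
print('tray',atz(t,[P(664,477),P(793,468)],.02))
print('tub',atz(t,[P(727,388)],.04),'funnel',atz(t,[P(335,300)],.05))
o=get_obs();R=np.array(c['wrist']['R']);
from scipy.spatial.transform import Rotation as Ro
Rt=Ro.from_quat(o['orientation']).as_matrix();print('tool axes',np.round(Rt,3))
print('cam in tool',Rt.T@(-R.T@c['wrist']['t']-o['tool_pos']),'camz in tool',Rt.T@R[2])
# colour ring orange
import cv2
h=cv2.cvtColor(t['frame'],cv2.COLOR_BGR2HSV)
M=((h[...,0]>5)&(h[...,0]<20)&(h[...,1]>150)).astype(np.uint8);M[:195]=0;M[230:]=0;M[:,:330]=0;M[:,370:]=0
ys,xs=np.nonzero(M);print(cv2.fitEllipse(np.c_[xs,ys].astype(np.float32)[:,None]) , atz(t,[[(xs.min()+xs.max())/2,(ys.min()+ys.max())/2]],.151))
```

```text
block [0.42451689 0.30725464 0.077     ] mouth [0.33908887 0.24537154 0.04      ] len 0.1054868004798129 spout x-axis deg 35.9191514431614
neck [ 0.5444411  -0.03906367  0.173     ]
knob [ 0.65383235 -0.03218637  0.187     ]
deck corners [[ 0.731165    0.06903898  0.14      ]
 [ 0.47741041  0.04970467  0.14      ]
 [ 0.74185917 -0.12577632  0.14      ]]
tray [[ 0.32737744  0.01983679  0.02      ]
 [ 0.33417674 -0.12365381  0.02      ]]
tub [[ 0.42290403 -0.05169773  0.04      ]] funnel [[0.52871384 0.37916925 0.05      ]]
tool axes [[-0.909  0.416 -0.   ]
 [ 0.416  0.909 -0.   ]
 [ 0.    -0.    -1.   ]]
cam in tool [ 0.07710092 -0.0002588   0.03070964] camz in tool [-2.99134624e-01  5.07939353e-04  9.54210783e-01]
((347.2811279296875, 213.2694549560547), (18.037527084350586, 18.75338363647461), 73.1595687866211) [[ 0.54558146 -0.03873738  0.151     ]]
```

Request:
{"method": "move_arm", "body": {
  "deltas": [
    [0.8,-0.8,0,0.75],
    [1.7,-1.7,0,1.5],
    [2.6,-2.6,0,2.3],
    [3.5,-3.5,0,3.1],
    [4.4,-4.4,0,3.9],
    [5.3,-5.2,0,4.7],
    [6.0,-5.9,0,5.5],
    [6.5,-6.4,0,6.0]
  ],
  "grip": 0
}}

```text
t: 1.75
tool_pos: [0.4245, 0.3072, 0.4047]
orientation: [-0.306, 0.952, -0.0, 0.0]
wrist_force: [-0.2, 0.4, 0.5]
grip_width: 1.0
finger_force: 0.0
```

Run:
```python
from h import *
import pickle
c=grab('wrist');o=get_obs();pickle.dump((c,o),open('w1.pkl','wb'))
print(o['tool_pos'],o['orientation'],o['joint_pos'],o['wrist_force'])
cv2.imwrite('pics/w1.png',c['frame'])
for q in ['spout_flats','spout_mouth','spout','funnel']:
  for r in cut_out('wrist',q)[:3]: print(q,round(r['score'],2),r['bbox'],r['pixels'].sum())
```

```text
[0.42553595 0.30618213 0.40463141] [-3.06936881e-01  9.51729760e-01 -4.08787506e-04  2.16894939e-04] [ 6.23901623e-01  2.48119957e-02  1.10874795e-01  1.65669718e+00
 -9.11249550e-04 -4.42791732e-05] [ 0.81362821 -0.44513624 -0.44740837]
spout_flats 0.89 [565.1, 249.1, 640.0, 324.7] 4298
spout_flats 0.66 [299.3, 53.4, 360.6, 242.0] 6171
spout_mouth 0.86 [556.2, 245.0, 640.0, 327.0] 4327
spout_mouth 0.66 [300.7, 56.1, 359.3, 243.7] 6031
spout 0.69 [297.9, 55.6, 358.7, 245.2] 6184
spout 0.62 [560.4, 245.1, 639.4, 321.7] 4302
funnel 0.72 [294.0, 293.7, 355.9, 365.5] 3294
funnel 0.39 [297.9, 56.6, 357.6, 245.5] 5991
```

View pics/w1.png

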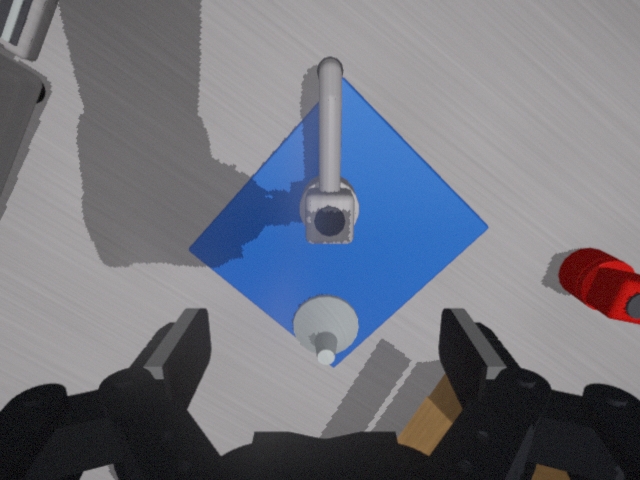

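Wrist view: block top disc at (330,220), arm straight up the picture to the mouth at (330,66), funnel at (325,330) between the fingers' line. The dispenser is clear at left. I'll go lower for a second view.

Request:
{"method": "move_arm", "body": {
  "deltas": [
    [-0.1,-0.1,-0.7,0],
    [-0.2,-0.2,-1.4,0],
    [-0.3,-0.2,-2.1,0],
    [-0.3,-0.2,-2.7,0],
    [-0.3,-0.2,-2.7,0]
  ]
}}

```text
t: 2.62
tool_pos: [0.4142, 0.3024, 0.3225]
orientation: [-0.304, 0.953, -0.0, -0.001]
wrist_force: [-0.1, -0.2, 0.5]
grip_width: 1.001
finger_force: 0.0
```

Run:
```python
from h import *
import pickle
c=grab('wrist');o=get_obs();pickle.dump((c,o),open('w2.pkl','wb'))
print(o['tool_pos'],o['orientation'],o['wrist_force'])
cv2.imwrite('pics/w2.png',c['frame'])
for q in ['spout']:
  for r in cut_out('wrist',q)[:3]: print(q,round(r['score'],2),r['bbox'],r['pixels'].sum())
c1,_=pickle.load(open('w1.pkl','rb'))
print(atz(c1,[[330,220]],.077),atz(c1,[[330,66]],.04))
```

```text
[0.41443344 0.30245773 0.32357666] [-3.04381735e-01  9.52550086e-01 -1.03502470e-04 -2.85410010e-04] [0.63403295 0.28362826 0.27903583]
spout 0.97 [612.3, 293.7, 638.9, 359.2] 1369
spout 0.62 [288.8, 57.7, 365.4, 306.0] 10781
spout 0.5 [284.2, 350.6, 362.2, 439.9] 4827
[[0.42357539 0.3124726  0.077     ]] [[0.33051772 0.24593777 0.04      ]]
```

View pics/w2.png

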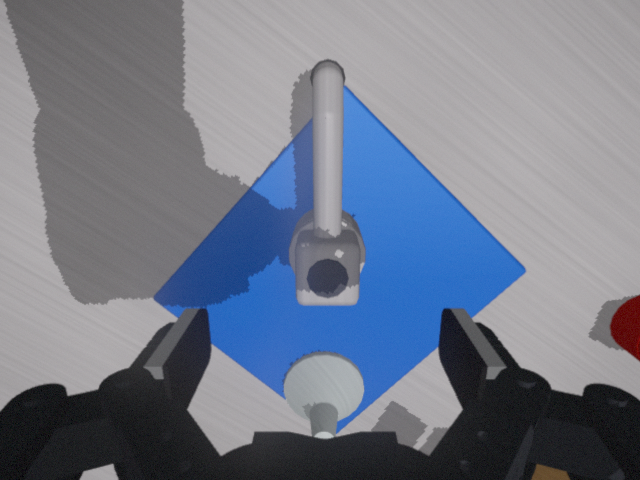

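Run:
```python
from h import *
import pickle
c1,_=pickle.load(open('w1.pkl','rb'));c2,o=pickle.load(open('w2.pkl','rb'))
def disc(c,u,v,r):
    g=cv2.cvtColor(c['frame'],cv2.COLOR_BGR2GRAY);m=np.zeros_like(g)
    s=g[v-r:v+r,u-r:u+r];_,b=cv2.threshold(s,0,255,cv2.THRESH_BINARY_INV+cv2.THRESH_OTSU)
    n,l,st,ce=cv2.connectedComponentsWithStats(b);i=l[r,r];print(st[i]);return ce[i]+[u-r,v-r]
p1=disc(c1,330,221,19);p2=disc(c2,327,278,25);print(p1,p2)
X,e=tri(c1,p1,c2,p2);print('disc',X,e)
Y,e=tri(c1,[330,58],c2,[327,62]);print('mouth tip',Y,e)
for c,p,ms in((c1,p1,[[330,64]]),(c2,p2,[[328,70]])):
    a=atz(c,[p],.077)[0]
    # arm centreline via brightness columns
    g=cv2.cvtColor(c['frame'],cv2.COLOR_BGR2HSV)
    for z in(.04,.055):
        m=atz(c,ms,z)[0];d=a-m;print(a[:2],m[:2],'yaw',np.degrees(np.arctan2(d[1],d[0])),np.hypot(*d[:2]))
    for row in (110,140,170,200):
        sat=g[row,280:380,1];xs=np.nonzero(sat<70)[0];print(row,xs.min()+280 if len(xs) else 0,xs.max()+280 if len(xs) else 0)
    # block edges
    for e1,e2 in ():pass
from scipy.spatial.transform import Rotation as Ro
Rt=Ro.from_quat(o['orientation']).as_matrix();print('tool y yaw',np.degrees(np.arctan2(Rt[1,1],Rt[0,1])))
```

```text
[   0    3   38   35 1176]
[   4    5   43   39 1253]
[329.5        223.89965986] [327.1292897  277.36472466]
disc [0.42910588 0.31593553 0.06487687] 0.000392335932705338
mouth tip [0.33256917 0.24629178 0.10244367] 6.1876983996324e-05
[0.42635934 0.31400021] [0.32935589 0.24509884] yaw 35.386108929016956 0.11898348570595595
[0.42635934 0.31400021] [0.33080599 0.24588143] yaw 35.484593436501285 0.11734824692087865
110 280 379
140 280 340
170 319 339
200 301 357
[0.42504342 0.31267962] [0.32962251 0.24543182] yaw 35.17423222778959 0.11673652871851425
[0.42504342 0.31267962] [0.33090385 0.24617322] yaw 35.239905087349136 0.11526213306402656
110 280 379
140 280 342
170 313 341
200 314 341
tool y yaw 125.44194506574776
```

Run:
```python
from h import *
import pickle
c1,_=pickle.load(open('w1.pkl','rb'));c2,o=pickle.load(open('w2.pkl','rb'))
def disc(c,u,v,r,th):
    g=cv2.cvtColor(c['frame'],cv2.COLOR_BGR2GRAY)
    b=(g<th).astype(np.uint8);m=np.zeros_like(b);cv2.circle(m,(u,v),r,1,-1);b&=m
    n,l,st,ce=cv2.connectedComponentsWithStats(b);i=l[v,u];return ce[i],st[i]
for th in(80,95,110):
    (p1,s1),(p2,s2)=disc(c1,330,220,17,th),disc(c2,327,278,22,th)
    X,e=tri(c1,p1,c2,p2);print(th,p1,s1,p2,s2,'disc',X,e)
    print(atz(c1,[p1],.077),atz(c2,[p2],.077))
```

```text
80 [329.38050314 222.15566038] [314 209  31  27 636] [326.48681733 276.        ] [ 307  259   41   36 1062] disc [0.42722702 0.31423717 0.06866751] 0.0006584042622995168
[[0.42526802 0.31309796 0.077     ]] [[0.42455485 0.31186475 0.077     ]]
95 [329.32108844 221.22312925] [314 206  32  31 735] [327.16899098 277.36341263] [ 307  259   42   38 1219] disc [0.42426786 0.31221029 0.0791179 ] 0.00012369168164702357
[[0.42468368 0.31261938 0.077     ]] [[0.42502916 0.31269822 0.077     ]]
110 [329.6778607  221.19651741] [314 206  34  32 804] [327.16770671 277.20514821] [ 306  258   43   40 1282] disc [0.42424898 0.31237157 0.07872007] 0.0004039276379767601
[[0.42450433 0.31283323 0.077     ]] [[0.4249474  0.31263884 0.077     ]]
```

Request:
{"method": "move_arm", "body": {
  "deltas": [
    [0.33,0.34,-0.6,0],
    [0.33,0.34,-1.3,0],
    [0.33,0.34,-2.0,0],
    [0.33,0.34,-2.7,0],
    [0.33,0.34,-3.2,0],
    [0.33,0.34,-3.5,0],
    [0.33,0.34,-3.66,0],
    [0.33,0.34,-3.66,0]
  ]
}}

```text
t: 3.72
tool_pos: [0.4247, 0.3125, 0.214]
orientation: [-0.304, 0.953, 0.0, 0.0]
wrist_force: [0.8, -0.6, 0.5]
grip_width: 0.999
finger_force: 0.0
```

Request:
{"method": "move_arm", "body": {
  "deltas": [
    [0,0,0,0],
    [0,0,0,0],
    [0,0,0,0],
    [0,0,0,0],
    [0,0,0,0],
    [0,0,0,0]
  ],
  "grip": 255
}}

```text
t: 4.47
tool_pos: [0.4247, 0.3124, 0.2152]
orientation: [-0.304, 0.953, 0.0, 0.001]
wrist_force: [-0.6, -2.5, 7.6]
grip_width: 0.548
finger_force: 60.2
```

Run:
```python
from h import *
o=get_obs();print(o['t'],o['grip_width'],o['wrist_force'],o['finger_force'])
c=grab('wrist');cv2.imwrite('pics/w3.png',c['frame'])
```

```text
4.475 0.548442609749852 [-0.62401293 -2.5472864   7.62733669] 60.186594128608704
```

View pics/w3.png

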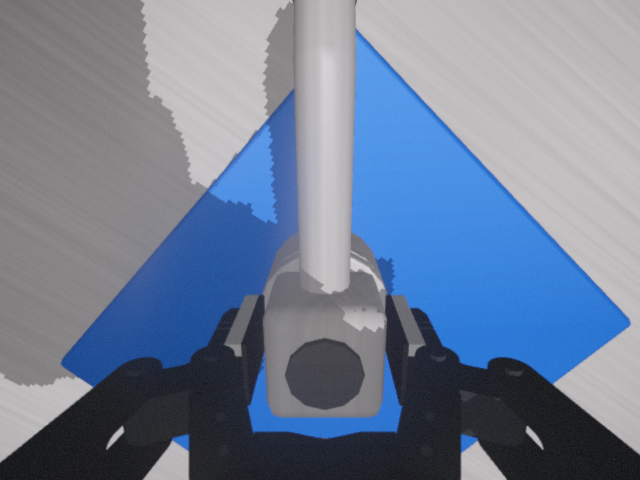

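The pads closed on the wider shoulder below the flats (gaps visible beside the block at (255,350) and (392,350)). I'll open, raise 9 mm and grip again.

Request:
{"method": "move_arm", "body": {
  "deltas": [
    [0,0,0,0],
    [0,0,0,0],
    [0,0,0.1,0],
    [0,0,0.3,0],
    [0,0,0.3,0]
  ],
  "grip": 40
}}

```text
t: 5.15
tool_pos: [0.4248, 0.3125, 0.2236]
orientation: [-0.304, 0.953, 0.0, 0.001]
wrist_force: [0.1, 0.3, 0.0]
grip_width: 0.841
finger_force: 0.0
```

Request:
{"method": "move_arm", "body": {
  "deltas": [
    [0,0,0,0],
    [0,0,0,0],
    [0,0,0,0],
    [0,0,0,0],
    [0,0,0,0]
  ],
  "grip": 255
}}

```text
t: 5.78
tool_pos: [0.4247, 0.3124, 0.223]
orientation: [-0.304, 0.953, -0.0, 0.0]
wrist_force: [1.8, -0.3, 2.4]
grip_width: 0.434
finger_force: 60.8
```

Request:
{"method": "move_arm", "body": {
  "deltas": [
    [0,0,0.1,0],
    [0,0,0.4,0],
    [0,0,0.9,0],
    [0,0,1.6,0],
    [0,0,2.4,0],
    [0,0,3.2,0],
    [0,0,3.8,0],
    [0,0,4.0,0]
  ]
}}

```text
t: 6.78
tool_pos: [0.4247, 0.3125, 0.3444]
orientation: [-0.304, 0.953, 0.0, 0.001]
wrist_force: [-0.4, -0.7, -4.1]
grip_width: 0.438
finger_force: 60.4
```

Request:
{"method": "move_arm", "body": {
  "deltas": [
    [0.2,-0.8,0.6,0.5],
    [0.4,-2.2,1.3,1.2],
    [0.6,-3.7,2.0,2.0],
    [0.8,-5.2,2.7,2.8],
    [1.0,-6.7,3.3,3.6],
    [1.2,-8.2,3.8,4.4],
    [1.5,-9.5,4.2,5.2],
    [1.7,-10.4,4.2,5.8]
  ]
}}

```text
t: 7.78
tool_pos: [0.4758, -0.0013, 0.4693]
orientation: [0.729, -0.685, 0.0, -0.0]
wrist_force: [-0.1, 0.6, -3.6]
grip_width: 0.439
finger_force: 60.9
```

Request:
{"method": "move_arm", "body": {
  "deltas": [
    [0,-0.3,0,0],
    [0,-0.3,0,0],
    [0,-0.3,0,0],
    [0,-0.3,0,0]
  ]
}}

```text
t: 8.28
tool_pos: [0.4755, -0.0078, 0.4689]
orientation: [0.728, -0.685, -0.0, -0.0]
wrist_force: [0.4, 0.1, -1.7]
grip_width: 0.435
finger_force: 60.9
```

Run:
```python
from h import *
import pickle
c={n:grab(n) for n in('wrist','side','top')};o=get_obs();pickle.dump((c,o),open('w4.pkl','wb'))
print(o['tool_pos'],o['orientation'],o['joint_pos'],o['wrist_force'])
f=np.hstack([cv2.resize(c['wrist']['frame'],(800,600))])
cv2.imwrite('pics/w4.png',c['wrist']['frame'])
for n in c:
  h=cv2.cvtColor(c[n]['frame'],cv2.COLOR_BGR2HSV)
  M=((h[...,0]>4)&(h[...,0]<20)&(h[...,1]>150)&(h[...,2]>120)).astype(np.uint8)
  k,l,st,ce=cv2.connectedComponentsWithStats(M)
  for i in range(1,k):
    if st[i][4]>25: print(n,st[i],ce[i])
```

```text
[ 0.47551407 -0.00811802  0.46891303] [ 7.28159910e-01 -6.85407284e-01  6.62667453e-06 -2.15173130e-05] [-1.70758093e-02 -5.65548685e-02  1.57305766e-01  1.78461820e+00
  2.29173341e-05 -1.64834269e+00] [ 0.02030571 -0.05255097 -3.29817937]
wrist [353 125  63  23 566] [381.27208481 133.43462898]
wrist [ 190  136   78   78 1881] [235.27910686 169.41467305]
wrist [352 136  10  16  50] [355.48 144.16]
wrist [352 154  16  28 142] [356.80985915 169.02816901]
wrist [363 157  12   9  33] [368.93939394 160.87878788]
wrist [382 165  10  10  26] [386.30769231 169.73076923]
side [309 214  19   9  86] [317.89534884 218.48837209]
side [344 248  22  17 178] [354.07303371 255.95505618]
top [ 538  305   68   73 2282] [573.05390009 341.02103418]
```

View pics/w4.png

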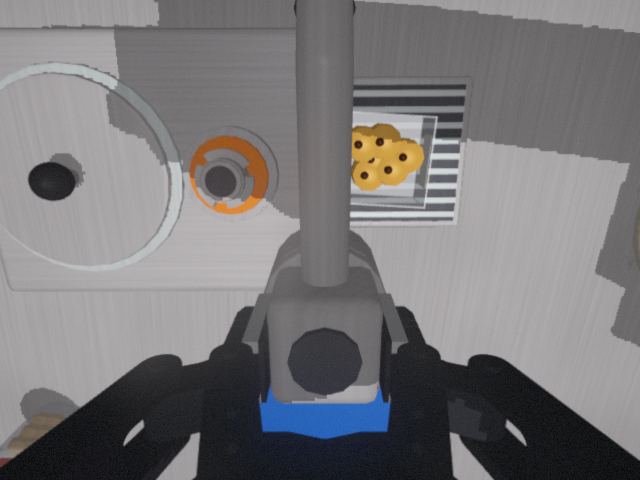

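Wrist view: neck-top disc at (221,181), orange ring spanning 190–268 × 136–214, ball knob (52,181), tub at (395,155). The block disc in hand is at (325,361). I'll take a second view with the camera nearly over the neck.

Request:
{"method": "move_arm", "body": {
  "deltas": [
    [0.2,0.4,-0.4,0],
    [0.4,0.8,-0.8,0],
    [0.5,1.1,-1.0,0],
    [0.5,1.1,-1.0,0],
    [0.5,1.1,-1.0,0]
  ]
}}

```text
t: 9.05
tool_pos: [0.4905, 0.0245, 0.4391]
orientation: [0.728, -0.686, 0.0, -0.0]
wrist_force: [0.4, -0.0, -3.7]
grip_width: 0.44
finger_force: 60.9
```

```bash
cat > neck.py <<'E'
from h import *
import pickle
(c4,o4)=pickle.load(open('w4.pkl','rb'));A=c4['wrist']
B=grab('wrist');o=get_obs();pickle.dump((B,o),open('w5.pkl','wb'))
cv2.imwrite('pics/w5.png',B['frame'])
def ring(c):
    h=cv2.cvtColor(c['frame'],cv2.COLOR_BGR2HSV)
    M=((h[...,0]>4)&(h[...,0]<20)&(h[...,1]>130)&(h[...,2]>70)).astype(np.uint8);M[:,300:]=0;M[260:]=0
    k,l,st,ce=cv2.connectedComponentsWithStats(M);i=1+np.argmax(st[1:,4])
    hull=cv2.convexHull(np.argwhere(l==i)[:,::-1].astype(np.int32))
    e=cv2.fitEllipse(hull);return np.array(e[0]),e
def disc(c,g0,r,th):
    g=cv2.cvtColor(c['frame'],cv2.COLOR_BGR2GRAY);u,v=map(int,g0)
    b=(g<th).astype(np.uint8);m=np.zeros_like(b);cv2.circle(m,(u,v),r,1,-1);b&=m
    k,l,st,ce=cv2.connectedComponentsWithStats(b);i=1+np.argmax(st[1:,4]);return ce[i],st[i]
ra,ea=ring(A);rb,eb=ring(B);print(ea,eb);X,e=tri(A,ra,B,rb);print('ring',X,e,atz(A,[ra],.151),atz(B,[rb],.151))
print('tool',o['tool_pos'])
E
python3 neck.py
```

```text
((228.32247924804688, 174.52162170410156), (75.30766296386719, 80.32783508300781), 133.05174255371094) ((240.77926635742188, 131.6997528076172), (88.08595275878906, 94.26529693603516), 146.29115295410156)
ring [ 0.54619364 -0.03772997  0.15288421] 3.706551467722309e-05 [[ 0.54661524 -0.03741725  0.151     ]] [[ 0.54659219 -0.03762887  0.151     ]]
tool [0.49049913 0.02429795 0.43930439]
```

View pics/w5.png

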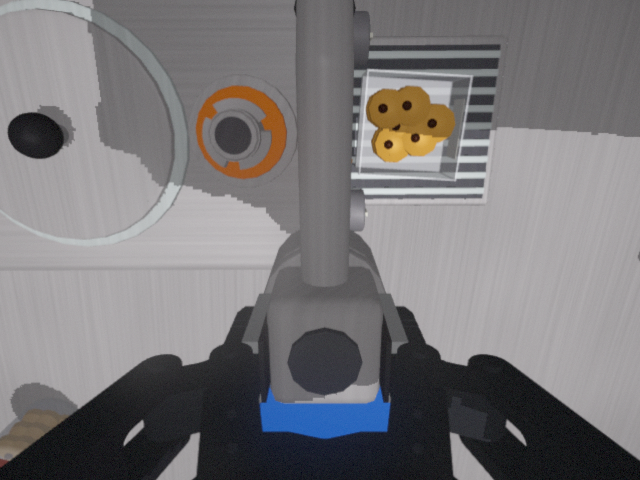

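Run:
```python
from h import *
import pickle
(c4,o4)=pickle.load(open('w4.pkl','rb'));A=c4['wrist'];B,o=pickle.load(open('w5.pkl','rb'))
def disc(c,u,v,r,th):
    g=cv2.cvtColor(c['frame'],cv2.COLOR_BGR2GRAY)
    b=(g<th).astype(np.uint8);m=np.zeros_like(b);cv2.circle(m,(u,v),r,1,-1);b&=m
    n,l,st,ce=cv2.connectedComponentsWithStats(b);i=l[v,u];return ce[i],st[i]
for th in (60,75):
    a,sa=disc(A,221,181,20,th);b,sb=disc(B,234,135,24,th);print('neck',a,sa,b,sb,tri(A,a,B,b),atz(A,[a],.173),atz(B,[b],.173))
    h,sh=disc(B,325,361,42,th);print('hand',h,sh)
    for z in(.142,.146):print((atz(B,[h],o['tool_pos'][2]-z)-o['tool_pos'])[0])
m=atz(B,[[325,6]],o['tool_pos'][2]-.165)[0];d=atz(B,[[325,361]],o['tool_pos'][2]-.144)[0]-m;print('spout yaw',np.degrees(np.arctan2(d[1],d[0])))
for c,nm,rows in((A,'A',[(289,50,260),(27,30,290)]),(B,'B',[(268,20,250)])):
    g=cv2.GaussianBlur(cv2.cvtColor(c['frame'],cv2.COLOR_BGR2GRAY),(3,3),0).astype(float)
    for r,x0,x1 in rows:
        pts=[]
        for x in range(x0,x1,6):
            dd=np.abs(np.diff(g[r-9:r+10,x]));pts.append([x,r-9+dd.argmax()+.5])
        pts=np.array(pts);W=atz(c,pts,.14)[:,:2]
        v=cv2.fitLine(W.astype(np.float32),cv2.DIST_HUBER,0,.001,.001).ravel();print(nm,r,'yaw',np.degrees(np.arctan(v[1]/v[0])),v[2:],pts[::9].tolist())
k=tri(A,[52,181],B,[36,135]);print('knob',k)
def yaw(p):
    d=p[0]-p[1];return np.degrees(np.arctan2(d[1],d[0]))
print('tray y-edges', yaw(atz(B,[[370,205],[487,204]],.02)),yaw(atz(B,[[360,38],[505,39]],.02)))
```

```text
neck [319.50035645 239.50021322] [     0      0    640    480 307199] [319.59755327 239.62018588] [     0      0    640    480 306858] (array([  1.47769729, -47.84423857, 148.73341261]), np.float64(0.018122598784226673)) [[0.47778531 0.00104618 0.173     ]] [[0.49305311 0.02373818 0.173     ]]
hand [326.29875948 362.15954514] [ 290  328   72   66 2902]
[-0.00120403  0.00145645 -0.142     ]
[-0.00139529  0.0042583  -0.146     ]
neck [220.15229885 180.85344828] [205 166  31  30 696] [232.57087379 135.05339806] [ 215  117   36   37 1030] (array([ 0.54632859, -0.03687997,  0.17566388]), np.float64(4.9038477739081876e-05)) [[ 0.54703059 -0.03640371  0.173     ]] [[ 0.54689584 -0.0366993   0.173     ]]
hand [324.38410771 360.92080253] [ 288  328   74   67 3788]
[-0.00054826  0.00102274 -0.142     ]
[-0.00071592  0.00380899 -0.146     ]
spout yaw 93.45204010922683
A 289 yaw 5.3999543 [0.5928992  0.06023695] [[50.0, 291.5], [104.0, 287.5], [158.0, 286.5], [212.0, 287.5]]
A 27 yaw 3.5124495 [ 0.6068629  -0.13222075] [[30.0, 26.5], [84.0, 24.5], [138.0, 26.5], [192.0, 27.5], [246.0, 26.5]]
B 268 yaw 5.0622334 [0.60501117 0.06098011] [[20.0, 269.5], [74.0, 265.5], [128.0, 266.5], [182.0, 265.5], [236.0, 264.5]]
knob (array([ 0.65747572, -0.02999241,  0.17613114]), np.float64(6.568027362221746e-05))
tray y-edges 3.919314578666244 2.957206512697453
```

Request:
{"method": "move_arm", "body": {
  "deltas": [
    [0.4,-0.4,0,0],
    [0.9,-0.9,0,0],
    [1.4,-1.5,0,0],
    [1.7,-1.9,-0.3,0],
    [1.87,-2.09,-0.7,0],
    [1.87,-2.09,-1.0,0],
    [1.87,-2.09,-1.1,0],
    [1.87,-2.09,-1.1,0]
  ]
}}

```text
t: 10.1
tool_pos: [0.5464, -0.0379, 0.406]
orientation: [0.728, -0.685, -0.0, -0.0]
wrist_force: [0.0, 0.4, -3.7]
grip_width: 0.432
finger_force: 61.1
```

Run:
```python
from h import *
o=get_obs();print(o['tool_pos'],o['wrist_force'],o['wrist_torque'])
s=grab('side');t=grab('top')
a=cv2.resize(s['frame'][170:300,260:420],(490,398),interpolation=cv2.INTER_CUBIC)
print(proj(s,[[.5464,-.0373,.173],[.5464,-.0373,.14]]))
# wrist look too
w=cv2.resize(grab('wrist')['frame'],(531,398))[:, :310]
cv2.imwrite('pics/s6.png',np.hstack([a,w]))
```

```text
[ 0.54635966 -0.03785585  0.40595837] [ 1.74078983e-03  3.63629066e-01 -3.67566284e+00] [ 0.05475084  0.03892305 -0.02507103]
[[317.79219631 210.69950593]
 [317.78851017 219.84255378]]
```

View pics/s6.png

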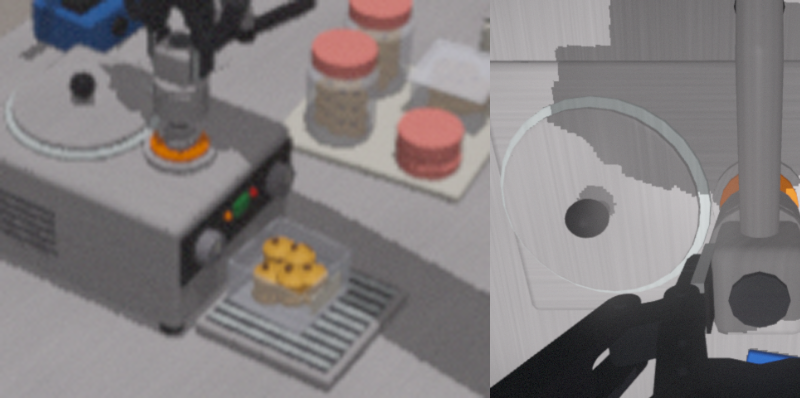

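Side view: the skirt (181,90 in the crop) stands directly over the ring (181,146). Descending slowly.

Request:
{"method": "move_arm", "body": {
  "deltas": [
    [0,0,-0.12,0],
    [0,0,-0.24,0],
    [0,0,-0.36,0],
    [0,0,-0.46,0],
    [0,0,-0.54,0],
    [0,0,-0.6,0],
    [0,0,-0.6,0]
  ]
}}

```text
t: 11.12
tool_pos: [0.5467, -0.0383, 0.3878]
orientation: [0.728, -0.686, -0.0, 0.0]
wrist_force: [-1.1, 0.4, -2.8]
grip_width: 0.439
finger_force: 61.1
```

Request:
{"method": "move_arm", "body": {
  "deltas": [
    [0,0,-0.05,0],
    [0,0,-0.1,0],
    [0,0,-0.14,0],
    [0,0,-0.14,0]
  ]
}}

```text
t: 11.62
tool_pos: [0.5467, -0.0382, 0.3837]
orientation: [0.728, -0.686, -0.0, -0.0]
wrist_force: [0.5, 0.3, -3.7]
grip_width: 0.439
finger_force: 61.1
```

Request:
{"method": "move_arm", "body": {
  "deltas": [
    [0,0,-0.04,0],
    [0,0,-0.07,0],
    [0,0,-0.1,0],
    [0,0,-0.1,0]
  ]
}}

```text
t: 12.12
tool_pos: [0.5468, -0.0381, 0.3807]
orientation: [0.728, -0.686, -0.0, -0.0]
wrist_force: [1.9, 2.9, -2.5]
grip_width: 0.433
finger_force: 61.1
```

Request:
{"method": "move_arm", "body": {
  "deltas": [
    [0.01,0.015,0,0],
    [0.015,0.02,-0.03,0],
    [0.015,0.02,-0.06,0],
    [0.015,0.02,-0.06,0]
  ]
}}

```text
t: 12.62
tool_pos: [0.547, -0.0377, 0.3786]
orientation: [0.728, -0.686, -0.0, 0.0]
wrist_force: [0.3, 2.7, -3.7]
grip_width: 0.437
finger_force: 61.1
```

Request:
{"method": "move_arm", "body": {
  "deltas": [
    [0,0.02,0,0],
    [0,0.02,-0.03,0],
    [0,0.02,-0.06,0],
    [0,0.02,-0.06,0]
  ]
}}

```text
t: 13.12
tool_pos: [0.5471, -0.0372, 0.3769]
orientation: [0.728, -0.686, -0.0, 0.0]
wrist_force: [-0.4, 1.1, -4.0]
grip_width: 0.433
finger_force: 61.0
```

Request:
{"method": "move_arm", "body": {
  "deltas": [
    [0,0.01,-0.02,0],
    [0,0.01,-0.05,0],
    [0,0.01,-0.05,0]
  ]
}}

```text
t: 13.5
tool_pos: [0.5471, -0.0368, 0.3755]
orientation: [0.728, -0.686, 0.0, 0.0]
wrist_force: [0.6, 0.4, -4.2]
grip_width: 0.437
finger_force: 61.0
```

Request:
{"method": "move_arm", "body": {
  "deltas": [
    [0,0,-0.02,0],
    [0,0,-0.04,0],
    [0,0,-0.04,0]
  ]
}}

```text
t: 13.88
tool_pos: [0.5471, -0.0368, 0.3743]
orientation: [0.728, -0.686, -0.0, 0.0]
wrist_force: [-0.9, -0.3, -3.9]
grip_width: 0.435
finger_force: 61.0
```

Request:
{"method": "move_arm", "body": {
  "deltas": [
    [0,0,-0.02,0],
    [0,0,-0.04,0],
    [0,0,-0.04,0]
  ]
}}

```text
t: 14.25
tool_pos: [0.5471, -0.0368, 0.3735]
orientation: [0.728, -0.686, 0.0, -0.0]
wrist_force: [0.0, -0.2, -0.9]
grip_width: 0.433
finger_force: 61.4
```

Request:
{"method": "move_arm", "body": {
  "deltas": [
    [0,0,-0.02,0],
    [0,0,-0.03,0],
    [0,0,-0.03,0]
  ]
}}

```text
t: 14.62
tool_pos: [0.547, -0.0368, 0.3732]
orientation: [0.728, -0.686, 0.0, -0.0]
wrist_force: [-1.4, -0.1, 4.9]
grip_width: 0.434
finger_force: 62.3
```

Request:
{"method": "move_arm", "body": {
  "deltas": [
    [0,0,0.01,-0.2],
    [0,0,0.01,-0.5],
    [0,0,0.01,-0.8],
    [0,0,0.01,-1.0],
    [0,0,0.01,-1.0]
  ]
}}

```text
t: 15.25
tool_pos: [0.5471, -0.0368, 0.3721]
orientation: [-0.665, 0.747, 0.0, -0.0]
wrist_force: [-0.3, 0.1, -2.8]
grip_width: 0.434
finger_force: 61.0
```

It came free: lowering to find the seal.

Request:
{"method": "move_arm", "body": {
  "deltas": [
    [0,0,-0.03,0],
    [0,0,-0.07,0],
    [0,0,-0.07,0]
  ]
}}

```text
t: 15.62
tool_pos: [0.5471, -0.0368, 0.3703]
orientation: [-0.666, 0.746, 0.0, -0.0]
wrist_force: [-0.3, 0.1, -4.6]
grip_width: 0.436
finger_force: 61.0
```

Request:
{"method": "move_arm", "body": {
  "deltas": [
    [0,0,-0.02,0],
    [0,0,-0.04,0],
    [0,0,-0.04,0]
  ]
}}

```text
t: 16.0
tool_pos: [0.5471, -0.0368, 0.3692]
orientation: [-0.665, 0.746, 0.0, -0.0]
wrist_force: [0.6, -0.2, -3.3]
grip_width: 0.438
finger_force: 61.0
```

Request:
{"method": "move_arm", "body": {
  "deltas": [
    [0,0,-0.02,0],
    [0,0,-0.03,0],
    [0,0,-0.03,0]
  ]
}}

```text
t: 16.38
tool_pos: [0.5471, -0.0368, 0.3687]
orientation: [-0.665, 0.746, -0.0, 0.0]
wrist_force: [-1.3, -0.6, 0.8]
grip_width: 0.434
finger_force: 61.4
```

Request:
{"method": "move_arm", "body": {
  "deltas": [
    [0,0,-0.02,0],
    [0,0,-0.03,0],
    [0,0,-0.03,0]
  ]
}}

```text
t: 16.75
tool_pos: [0.5471, -0.0368, 0.3678]
orientation: [-0.665, 0.746, -0.0, 0.0]
wrist_force: [-1.6, -0.1, 2.4]
grip_width: 0.436
finger_force: 61.8
```

Seal felt (soft, 4.5 mm drop). Now screwing on clockwise.

Request:
{"method": "move_arm", "body": {
  "deltas": [
    [0,0,0.01,-0.3],
    [0,0,0.01,-0.7],
    [0,0,0.01,-1.1],
    [0,0,0.01,-1.5],
    [0,0,0.01,-1.8],
    [0,0,0.01,-2.0],
    [0,0,0.01,-2.0]
  ]
}}

```text
t: 17.62
tool_pos: [0.5472, -0.0368, 0.368]
orientation: [-0.526, 0.851, -0.0, 0.0]
wrist_force: [-0.2, -0.5, 2.3]
grip_width: 0.438
finger_force: 61.8
```

Request:
{"method": "move_arm", "body": {
  "deltas": [
    [0,0,0,-0.2],
    [0,0,0,-0.5],
    [0,0,0,-0.8],
    [0,0,0,-1.0],
    [0,0,0,-1.0]
  ]
}}

```text
t: 18.25
tool_pos: [0.5471, -0.0368, 0.3678]
orientation: [-0.449, 0.893, 0.0, 0.0]
wrist_force: [1.0, -0.3, 2.9]
grip_width: 0.432
finger_force: 61.8
```

```bash
python3 -c "
from h import *
o=get_obs();print(o['tool_pos'],o['wrist_force'],o['wrist_torque'],o['joint_pos'])"
```

```text
[ 0.54712293 -0.03678756  0.36783421] [ 1.01217123 -0.25650373  2.91248838] [ 0.00450387 -0.01698667 -0.04592379] [-6.71475142e-02  7.19720913e-02  8.86011994e-02  1.58734363e+00
  5.09743862e-05 -9.99486948e-01]
```

Request:
{"method": "move_arm", "body": {
  "deltas": [
    [0,0,0,-0.2],
    [0,0,0,-0.5],
    [0,0,0,-0.8],
    [0,0,0,-1.0],
    [0,0,0,-1.0]
  ]
}}

```text
t: 18.88
tool_pos: [0.5471, -0.0368, 0.3678]
orientation: [-0.37, 0.929, 0.0, 0.0]
wrist_force: [0.5, 0.7, 2.1]
grip_width: 0.438
finger_force: 61.8
```

Request:
{"method": "move_arm", "body": {
  "deltas": [
    [0,0,0,-0.2],
    [0,0,0,-0.5],
    [0,0,0,-0.8],
    [0,0,0,-1.0],
    [0,0,0,-1.0]
  ]
}}

```text
t: 19.5
tool_pos: [0.5471, -0.0368, 0.3678]
orientation: [-0.287, 0.958, 0.0, 0.0]
wrist_force: [0.6, 1.0, 3.1]
grip_width: 0.434
finger_force: 61.8
```

```bash
python3 -c "
from h import *
o=get_obs();print(o['tool_pos'],o['wrist_force'],o['wrist_torque'],o['joint_pos'])"
```

```text
[ 0.54712795 -0.03678892  0.36778846] [0.58881282 1.00190164 3.12615016] [ 0.00344789  0.01865242 -0.0830669 ] [-6.71505939e-02  7.20144698e-02  8.85577593e-02  1.58732227e+00
  5.69388674e-05 -6.50369172e-01]
```

Request:
{"method": "move_arm", "body": {
  "deltas": [
    [0,0,0,-0.2],
    [0,0,0,-0.5],
    [0,0,0,-0.8],
    [0,0,0,-1.0],
    [0,0,0,-1.0]
  ]
}}

```text
t: 20.12
tool_pos: [0.5471, -0.0368, 0.3675]
orientation: [-0.203, 0.979, 0.0, -0.0]
wrist_force: [-0.2, -0.4, 0.6]
grip_width: 0.438
finger_force: 61.5
```

```bash
python3 -c "
from h import *
o=get_obs();print(o['tool_pos'],o['wrist_force'],o['wrist_torque'],o['joint_pos'][5])"
```

```text
[ 0.54713573 -0.03675603  0.36754625] [-0.20859517 -0.44728385  0.58067452] [ 0.11283953 -0.04481381 -0.05886114] -0.47580278053424124
```

The thread has caught (upward force dropping, z drawn down). Following it down.

Request:
{"method": "move_arm", "body": {
  "deltas": [
    [0,0,-0.003,-0.2],
    [0,0,-0.007,-0.5],
    [0,0,-0.011,-0.8],
    [0,0,-0.014,-1.0],
    [0,0,-0.014,-1.0]
  ]
}}

```text
t: 20.75
tool_pos: [0.5471, -0.0368, 0.3672]
orientation: [-0.117, 0.993, 0.0, -0.0]
wrist_force: [0.5, 1.9, -0.5]
grip_width: 0.437
finger_force: 61.4
```

Run:
```python
from h import *
import pickle
o=get_obs();print(o['tool_pos'],o['wrist_force'],o['wrist_torque'],o['orientation'])
c=grab('wrist');pickle.dump((c,o),open('w7.pkl','wb'));t=grab('top');s=grab('side');pickle.dump((t,s),open('ts7.pkl','wb'))
a=cv2.resize(c['frame'],(533,400));b=cv2.resize(s['frame'][180:310,280:367],(267,400),interpolation=cv2.INTER_CUBIC)
cv2.imwrite('pics/w7.png',np.hstack([a,b]))
```

```text
[ 0.54712445 -0.03679815  0.36719756] [ 0.51826605  1.87325462 -0.53989969] [ 0.17600946 -0.16048935 -0.11785738] [-1.16772132e-01  9.93158725e-01  3.89421169e-05 -1.23301242e-04]
```

View pics/w7.png

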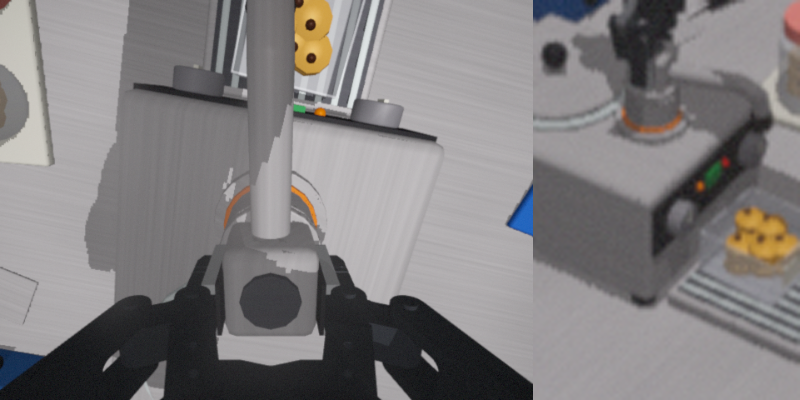

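Wrist view: the arm is still straight up the picture (no slip in the grip), deck front edge runs from (162,102) to (525,164) full-frame, about 13° of tilt to remain. I'll measure the angle.

Run:
```python
from h import *
import pickle
c,o=pickle.load(open('w7.pkl','rb'))
g=cv2.GaussianBlur(cv2.cvtColor(c['frame'],cv2.COLOR_BGR2GRAY),(3,3),0).astype(float)
pts=[]
for x in list(range(175,290,5))+list(range(365,515,5)):
    r=int(102+(x-162)*62/363);col=g[r-8:r+16,x]
    d=np.diff(col);pts.append([x,r-8+d.argmax()+.5])
pts=np.array(pts);W=atz(c,pts,.14)[:,:2].astype(np.float32)
for sel in (slice(None),slice(0,23),slice(23,None)):
    v=cv2.fitLine(W[sel],cv2.DIST_HUBER,0,.001,.001).ravel();n=np.degrees(np.arctan2(v[1],v[0]))
    d=np.abs((W[sel]-v[2:])@[-v[1],v[0]]);print('front edge dir',n,(n-90+90)%180-90,'rms',d.mean(),v[2:])
q=o['orientation'];print('tool x yaw',np.degrees(2*np.arctan2(q[1],q[0])))
z=o['tool_pos'][2]
for u in(322,325):
    m=atz(c,[[u,0]],z-.165)[0];d=atz(c,[[325.4,361]],z-.144)[0]-m;print('spout yaw',np.degrees(np.arctan2(d[1],d[0])))
```

```text
front edge dir -86.41615 3.583847 rms 0.00012083162 [ 0.4818619  -0.05868442]
front edge dir -86.3689 3.6311035 rms 0.000104625506 [ 0.48420134 -0.09625477]
front edge dir -86.221214 3.778778 rms 0.00012017588 [0.47796988 0.00407617]
tool x yaw 193.41169909444793
spout yaw 13.939649337205909
spout yaw 13.476697579977008
```

Request:
{"method": "move_arm", "body": {
  "deltas": [
    [0,0,-0.003,-0.2],
    [0,0,-0.007,-0.5],
    [0,0,-0.011,-0.8],
    [0,0,-0.014,-1.0],
    [0,0,-0.014,-1.0],
    [0,0,-0.014,-1.0]
  ]
}}

```text
t: 21.65
tool_pos: [0.5471, -0.0368, 0.3669]
orientation: [-0.03, 1.0, 0.0, -0.0]
wrist_force: [0.3, 0.4, -1.5]
grip_width: 0.432
finger_force: 61.3
```

Run:
```python
from h import *
o=get_obs();print(o['tool_pos'],o['wrist_force'],o['wrist_torque'])
q=o['orientation'];print('tool x yaw',np.degrees(2*np.arctan2(q[1],q[0])))
c=grab('wrist');g=cv2.cvtColor(c['frame'],cv2.COLOR_BGR2GRAY)
import pickle;pickle.dump((c,o),open('w8.pkl','wb'))
c7,_=pickle.load(open('w7.pkl','rb'))
```

```text
[ 0.54713419 -0.0367905   0.36686186] [ 0.28743383  0.4077946  -1.54070055] [ 0.17876646 -0.12395035 -0.02892979]
tool x yaw 183.44741433507704
```

Squeeze about 1.9 mm, heading 3.4° vs 3.6°. Letting go and rising.

Request:
{"method": "move_arm", "body": {
  "deltas": [
    [0,0,0,0],
    [0,0,0,0],
    [0,0,0,0],
    [0,0,0,0],
    [0,0,0,0]
  ],
  "grip": 0
}}

```text
t: 22.32
tool_pos: [0.5471, -0.0368, 0.367]
orientation: [-0.03, 1.0, 0.0, 0.0]
wrist_force: [0.2, -0.0, -0.5]
grip_width: 0.999
finger_force: 0.0
```

Request:
{"method": "move_arm", "body": {
  "deltas": [
    [0,0,0.3,0],
    [0,0,0.8,0],
    [0,0,1.4,0],
    [0,0,2.0,0],
    [0,0,2.6,0],
    [0,0,3.0,0],
    [0,0,3.0,0],
    [0,0,3.0,0]
  ]
}}

```text
t: 23.32
tool_pos: [0.5472, -0.0368, 0.4564]
orientation: [-0.03, 1.0, 0.0, -0.0]
wrist_force: [0.7, -0.5, -0.3]
grip_width: 1.003
finger_force: 0.0
```

Run:
```python
from h import *
import pickle
o=get_obs();print(o['t'],o['tool_pos'],o['wrist_force'],o['grip_width'])
c=grab('wrist');pickle.dump((c,o),open('w9.pkl','wb'));cv2.imwrite('pics/w9.png',c['frame'])
```

```text
23.325 [ 0.54720328 -0.03680074  0.45642772] [ 0.71278972 -0.52762183 -0.267939  ] 1.0027456067394285
```

View pics/w9.png

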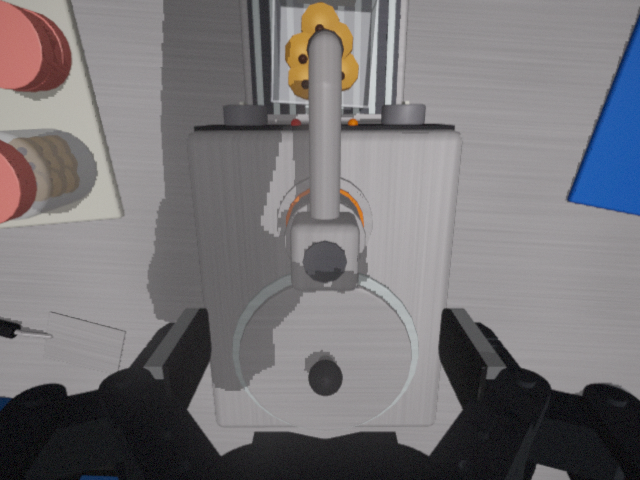

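The spout stands on the neck with disc (325,261), mouth (325,45) and knob (325,377) in line, square to the front edge; the hand is clear. Handing in.

```bash
python3 -c "
from workcell import *
print(close_job())"
```

```text
the job is handed in; nothing more can be done
None
```

The spout is screwed onto the neck with its mouth straight ahead (within about 0.2° by my measurement) and the seal squeezed by about 1.9 mm; I let go and handed the job in at about 23 s, but the hand-in call reported no verdict.

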